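# Lay out the blue colour trial

## Robot

A 6-joint arm with a two-finger parallel gripper is mounted at the origin on a cart in front of the work surface, level with it; the furniture and walls round the work are solid. World frame = base frame: x ahead of the robot, y to its left, z up, the work surface at z = 0. Lengths are in m, angles in degrees, forces in N, time in s.
With the tool pointing down it reaches from about 0.4 to 0.825 m from the base axis. Payload 7 kg.
Tool frame: the origin (TCP) lies on the centre line of the jaws, within the pads' length; the fingertips stand 22 mm ahead of it and the grasp point (between the pads) lies 3 mm ahead of it; z points along the fingers, y is the line along which they close (so a half turn about z gives the same grasp; the last joint's range is limited). The gripper opens to 88 mm and grips with 3 to 60 N. Pads are 19 mm wide; open, the fingers measure 130 mm over their backs; the gripper's body (78 mm by 193 mm) begins 47 mm behind the grasp point.
Start: joints at [16.507, 20.546, 0.682, 0, -70.136, -16.507], TCP at [0.675, -0, 0.249] pointing down, gripper open.
Joint ranges: [-176.03, 176.03], [-82.01, 121.73], [-58.28, 71.71], [-173.87, 95.51], [-174.79, -0.11], [-173.66, 173.66]. Speed limits (degrees/s): [136.94, 136.94, 172.46, 180, 180, 180].

## Interface

Orientations are given as [roll, pitch, yaw] about the fixed x, y, z axes, in that order (R = Rz(yaw) Ry(pitch) Rx(roll)).
In Python, from plant import get_state, cams, r gives the robot as it stands.
- The arm moves only by the tool apply_moves, never from a script. Its argument "targets" is a list of rows, each an object with "dp": the shift along the world's x, y, z in m, a list of three; "yaw": the turn about the world's z in degrees. In form: [{"dp": [x, y, z], "yaw": yaw}, ...]. A call has 1 to 20 rows; each row is the pose to reach, as a shift and turn from the pose commanded when the call began; what a row does not reach only later rows make up. A row lasts 1/12 s, in which the tool goes at most 41.7 mm and 7.16 degrees, less where a joint would pass 70% of its speed; a pose out of reach is approached as far as the arm can. A call with a gripper value outside its range is refused whole. "grip" is the gripper command: -1 is fully open, 1 is shut, values between are in proportion, set as the call begins (left out, the last holds). The fingers move at their own pace and stop on an object; "squeeze" is the grip in N (left out, the last holds). Time passes only in rows, so rows that repeat a pose let the fingers close. It gives the time, the measured TCP pose, the force, the opening and the grip force at its end, in the units of the state.
- get_state(): the state, without advancing time (a new reading comes with each control period).
- cams.capture(name): name is "side" or "top" or "wrist"; returns a dict with "image" (480x640x3 uint8, red, green, blue), "range_z" (480x640 float32, m along the optical axis (not along the pixel's ray), 0 where there is no reading), "fx", "fy", "cx", "cy" (pixels), "R" (3x3) and "t" (3): a world point X has camera coordinates R X + t; the wrist camera has in their place "T_tool_cam" (4x4, takes a point from camera to tool coordinates, whose origin is the TCP and whose axes are the flange's). Camera axes: x right, y down, z forward; pixel columns grow to the right and rows downward; lengths in m; the calibration is good to about 2 mm. The wrist camera is an equidistant fisheye: a pixel r from the principal point sees the ray r / f radians off the axis. A picture is of the moment at which its call begins: read the wrist's pose just before it.
- r.close_job(): hands the job in; it is judged then, once.
The state is a dict: "time_s": time; "joints": joint angles; "qd": joint speeds; "joint_torque": joint torques, N m; "tcp_pos": TCP position; "eef_rot": TCP orientation; "contact_force": force on the tool from outside, world axes, zero at the start; "moment": the same for the moment, N m; "gripper_width": finger opening in m; "gripper_force": force on a finger pad.
Only numpy, scipy, OpenCV 4.12 (cv2) and the standard library are available. Lean on these libraries where they do the work, as an engineer would, in place of code of your own. Each camera call takes 0.05 s, during which the arm holds its last target. There are 200 camera calls.

## Task

Lay out the blue colour trial in the wooden tray and leave the green tile and the green jar where they are. Lay the three blue test tiles, coloured side up, in a shingled row along the grey strip: the pale one flat against the blue-marked end, then the mid blue one, then the darkest, lengthwise one after another, each resting on about the last third of the tile before it. Stand the blue jar in the dark metal ring at the other end of the tray.

Things in the scene. Friction and masses are not known exactly. Their poses are not given: they have to be found in the camera images.
- tray: fixed wooden tray 120 (x) x 236 (y), walls 4 thick, 12 high (mm); origin: centre of underside, floor at z 4. Blue-marked wall at +y, 15.5 high, inner face y 113. Grey strip 46 wide on the midline, y 114 to -32: tiles lie lengthwise on it, centres at y 81, 41, 1 (20 overlap; 2nd and 3rd lean 0.15 rad, +y end up). Dark metal jar ring, inner diameter 60, top at z 10, centre (0, -80)
- tile_pale_mid (a point): flat white porcelain test tile with a pale (sky) blue top, 40 x 60 x 6 mm, lying loose on the bench; the point is its centre (3 mm above its underside), x along its 40 mm width, y along its 60 mm length (either way round), z up out of the coloured face
- tile_mid_mid (a point): flat white porcelain test tile with a medium bright blue top, 40 x 60 x 6 mm, lying loose on the bench; the point is its centre (3 mm above its underside), x along its 40 mm width, y along its 60 mm length (either way round), z up out of the coloured face
- tile_dark_mid (a point): flat white porcelain test tile with a very dark navy blue top, 40 x 60 x 6 mm, lying loose on the bench; the point is its centre (3 mm above its underside), x along its 40 mm width, y along its 60 mm length (either way round), z up out of the coloured face
- tile_green_mid (a point): flat white porcelain test tile with a green top, 40 x 60 x 6 mm, lying loose on the bench; the point is its centre (3 mm above its underside), x along its 40 mm width, y along its 60 mm length (either way round), z up out of the coloured face; does not belong in the tray
- jar_b_mid (a point): bright blue jar with a white screw cap, upright, 45 mm diameter up to 52 mm height, cap 35 mm diameter, 70 mm high in all; the point is its centre, 35 mm above its underside, z up
- jar_g_mid (a point): green jar with a white cap, upright, 44 mm diameter, 70 mm high; the point is its centre, 35 mm above its underside; does not belong in the tray
Things that resemble listed ones, but are neither listed nor needed, are in the scene too. Leave any red look-alike of the part that bears tile_dark_mid alone. What is shaped like the part that bears tile_mid_mid but orange is not meant.

How it is judged:
By the outcome, as a careful person would: the job done as asked, in the order asked, and still so for the second after the job is handed in, with the robot touching nothing.
It also fails if it takes over 96 s, if anything falls off the work surface, if the arm or the gripper's body presses on something with over 40 N, if the wrist force passes 120 N, or if a joint passes its speed limit or range.

## Working session

There is one attempt and no reset: what is moved stays moved. The work goes in short steps, Python scripts to look and compute and a tool call to move; the robot and the scene stay as the last step left them, time stands still between calls to the robot, and variables do not carry over. Pictures are saved under pics/ and viewed, at most 14 in all, crops included, and the job is handed in when it is done.

Besides the shell and the picture viewer there is one more tool, called after "Emit:" as name(argument=value, ...) on one line, values as JSON. apply_moves: Moves the arm, as the interface text tells. Its arguments: {"type":"object","properties":{"targets":{"type":"array","items":{"type":"object","properties":{"dp":{"type":"array","items":{"type":"number"}},"yaw":{"type":"number"}}}},"grip":{"type":"number"},"squeeze":{"type":"number"}},"required":["targets"]}

```bash
mkdir -p pics; ls; python3 - <<'E'
from plant import get_state,cams,r
import cv2,pickle
s=get_state();print(s)
for n in ['top','side']:
    c=cams.capture(n);pickle.dump(c,open(n+'.pkl','wb'))
    cv2.imwrite(f'pics/{n}0.png',c['image'][:,:,::-1])
    print(n,{k:c[k] for k in c if k not in('image','range_z')})
E
```

```text
pics
{'time_s': 0.0, 'joints': array([ 1.65048177e+01,  2.05926116e+01,  6.32890746e-01, -2.32179850e-02,
       -7.01343768e+01, -1.65072061e+01]), 'qd': array([ 0.01728052,  0.01110187, -0.06697384,  0.06467343,  0.04887035,
       -0.0114123 ]), 'joint_torque': array([-8.00930356e-04, -5.82726967e+01,  2.93058443e+01,  6.99745238e+00,
        6.93249181e-03, -2.06530804e-04]), 'tcp_pos': array([ 6.74539730e-01, -3.15761473e-05,  2.47592917e-01]), 'eef_rot': array([ 1.79903578e+02, -5.81307791e-03, -9.00102912e+01]), 'contact_force': array([ 0.61707219, -0.52841299,  1.27987368]), 'moment': array([-0.0074261 ,  0.04070373, -0.05004925]), 'gripper_force': 0.0, 'gripper_width': 0.08747561520439925}
top {'fx': 502.6526234239789, 'fy': 502.6526234239789, 'cx': 325.20909187752494, 'cy': 235.43676570385534, 'R': array([[-4.11778619e-04, -9.99949685e-01, -1.00228385e-02],
       [-9.83288374e-01,  2.22957895e-03, -1.82041210e-01],
       [ 1.82054397e-01,  9.78037986e-03, -9.83239818e-01]]), 't': array([-0.00813283,  0.6502293 ,  1.02813995])}
side {'fx': 444.9154765735391, 'fy': 444.9154765735391, 'cx': 324.1241065706162, 'cy': 240.51800191491853, 'R': array([[ 0.46369033,  0.88599018, -0.00356023],
       [ 0.684607  , -0.36083972, -0.63333085],
       [-0.56240958,  0.29123203, -0.77387296]]), 't': array([-0.27227799, -0.41011364,  1.25486532])}
```

View pics/top0.png

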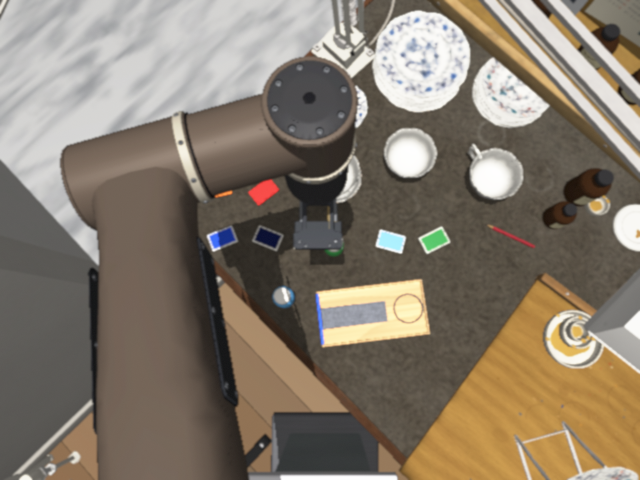

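View pics/side0.png

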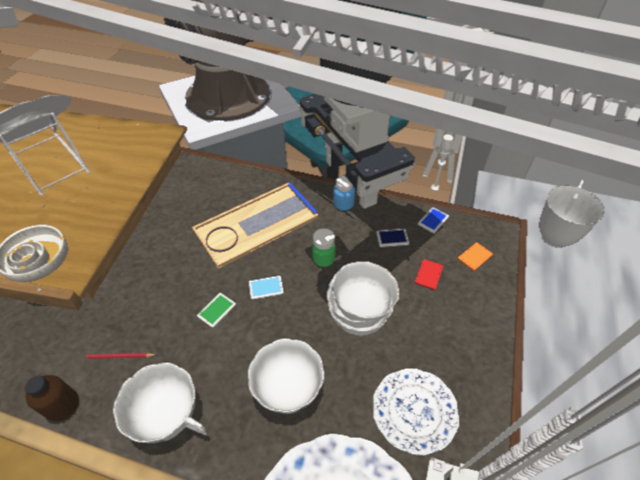

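The top view shows mid blue at (222,238), dark at (267,237), pale at (391,241), green tile at (434,240), blue jar at (284,296), tray about (373,312), and the green jar under the gripper at (333,252). The side view confirms them: pale (266,287), dark (393,238), mid (433,220), blue jar (344,193), and the tray around (255,225).

```bash
cat > h.py <<'E'
import numpy as np,cv2
def ray(c,uv,z):
    uv=np.atleast_2d(np.asarray(uv,float))
    d=np.c_[(uv[:,0]-c['cx'])/c['fx'],(uv[:,1]-c['cy'])/c['fy'],np.ones(len(uv))]@c['R']
    o=-c['R'].T@c['t']
    return o+d*((z-o[2])/d[:,2])[:,None]
def proj(c,X):
    p=c['R']@np.asarray(X)+c['t'];return np.array([c['fx']*p[0]/p[2]+c['cx'],c['fy']*p[1]/p[2]+c['cy']])
def tool(s):
    from scipy.spatial.transform import Rotation as Ro
    return Ro.from_euler('xyz',s['eef_rot'],degrees=True).as_matrix(),np.array(s['tcp_pos'])
def wray(c,s,uv,z):
    uv=np.atleast_2d(np.asarray(uv,float))
    x=(uv[:,0]-c['cx'])/c['fx'];y=(uv[:,1]-c['cy'])/c['fy'];th=np.hypot(x,y)+1e-9
    d=np.c_[np.sin(th)*x/th,np.sin(th)*y/th,np.cos(th)]
    R,t=tool(s);T=c['T_tool_cam'];d=d@(R@T[:3,:3]).T;o=R@T[:3,3]+t
    return o+d*((z-o[2])/d[:,2])[:,None]
def rect(P):
    (cx,cy),(w,h),a=cv2.minAreaRect((P[:,:2]*1000).astype(np.float32))
    if w<h: w,h,a=h,w,a+90
    a=(a+90)%180-90   # angle of long axis from +x
    return np.round([cx/1000,cy/1000,w,h,a],4)
def comps(m,amin=30):
    n,l,st,ce=cv2.connectedComponentsWithStats(m.astype(np.uint8))
    return [(l==i,st[i],ce[i]) for i in range(1,n) if st[i][4]>=amin]
E
python3 - <<'E'
import pickle;from h import *
for n in ['top','side']:
    c=pickle.load(open(n+'.pkl','rb'));im=c['image'];hsv=cv2.cvtColor(im,cv2.COLOR_RGB2HSV)
    H,S,V=cv2.split(hsv)
    for name,m,z in [('blue',(H>85)&(H<130)&(S>90),.006),('green',(H>50)&(H<80)&(S>90),.006),('wood',(H>8)&(H<30)&(S>60)&(V>150),.012)]:
        for mm,st,ce in comps(m,60):
            uv=np.argwhere(mm)[:,::-1]
            P=ray(c,uv,z); print(n,name,ce.round(),st[4],'HSV',np.median(hsv[mm],0),rect(P))
E
```

```text
top blue [222. 238.] 314 HSV [113. 198. 136.] [  0.6552   0.2265  51.733   32.1311 -67.6803]
top blue [267. 237.] 248 HSV [116. 190.  50.] [ 0.6558  0.1231 46.5864 27.6343 67.9056]
top blue [288. 300.] 106 HSV [103. 127. 128.] [  0.5162   0.0793  45.2207  31.5866 -44.7375]
top blue [319. 319.] 177 HSV [113. 150. 231.] [4.745000e-01 4.200000e-03 1.074957e+02 9.628800e+00 6.745500e+00]
top green [434. 240.] 286 HSV [ 65. 141. 200.] [  0.6499  -0.2551  49.3659  29.3033 -63.6475]
top green [333. 253.] 69 HSV [ 63. 131.  91.] [ 6.20900e-01 -2.72000e-02  3.84214e+01  1.59748e+01  8.98860e+01]
top wood [504.  41.] 2100 HSV [ 18.  116.  191.5] [  1.1159  -0.4757 431.0292  57.4066  45.0511]
top wood [586.  22.] 162 HSV [ 19.  149.  166.5] [ 1.1902 -0.6437 56.322  20.6599 38.7937]
top wood [588.  99.] 322 HSV [ 18.  102.5 172. ] [  1.0278  -0.5978 457.7694   6.3505  37.2342]
top wood [564.  31.] 256 HSV [ 19. 145. 174.] [  1.1628  -0.5898 101.1302  16.4097  36.7987]
top wood [626.  59.] 415 HSV [ 19. 146. 171.] [ 1.0899 -0.7312 71.0742 42.527  38.8328]
top wood [608.  79.] 156 HSV [ 18.  149. 
[... 3160 characters left out ...]
323]
side wood [302. 166.] 229 HSV [ 15.  97. 154.] [3.83000e-01 5.15000e-02 8.72613e+01 2.96769e+01 4.41113e+01]
side wood [248. 226.] 3597 HSV [ 21.  86. 240.] [ 4.920000e-01 -1.129000e-01  2.360896e+02  1.275903e+02 -8.309180e+01]
side wood [420. 191.] 540 HSV [ 15.  97. 155.] [  0.5669   0.2486 136.4612  48.2075  45.1673]
side wood [ 50. 249.] 226 HSV [ 20. 152. 214.] [ 0.3681 -0.5039 72.1533 28.8503 10.2102]
side wood [475. 256.] 539 HSV [ 15. 181. 245.] [  0.7776   0.2363  62.7254  41.937  -76.5312]
side wood [ 77. 451.] 3571 HSV [ 18. 106. 197.] [  0.7947  -0.5106 311.9299  27.8837  45.1036]
side wood [ 36. 465.] 2324 HSV [ 19. 142. 161.] [  0.798   -0.5635 185.2243  45.679   45.1526]
```

Emit:
apply_moves(targets=[{"dp":[-0.01,-0.06,0],"yaw":-6},{"dp":[-0.02,-0.1,-0.03],"yaw":-12},{"dp":[-0.027,-0.135,-0.06],"yaw":-16},{"dp":[-0.027,-0.157,-0.09],"yaw":-16},{"dp":[-0.027,-0.157,-0.12],"yaw":-16},{"dp":[-0.027,-0.157,-0.129],"yaw":-16},{"dp":[-0.027,-0.157,-0.129],"yaw":-16},{"dp":[-0.027,-0.157,-0.129],"yaw":-16},{"dp":[-0.027,-0.157,-0.129],"yaw":-16}], grip=-1)

```text
time_s: 0.85
tcp_pos: [0.6492, -0.1567, 0.1211]
eef_rot: [-179.9, 0.0, -105.9]
contact_force: [0.8, 0.4, 0.9]
gripper_width: 0.0877
gripper_force: 0.0
```

```bash
cat > look.py <<'E'
import sys;from plant import get_state,cams;from h import *
s=get_state();c=cams.capture('wrist');im=c['image']
cv2.imwrite(f'pics/{sys.argv[1]}.png',im[:,:,::-1])
hsv=cv2.cvtColor(im,cv2.COLOR_RGB2HSV);H,S,V=cv2.split(hsv)
print(s['tcp_pos'],s['eef_rot'],s['gripper_width'],s['time_s'])
z=float(sys.argv[2])
for mm,st,ce in comps((H>85)&(H<130)&(S>70),400):
    print(ce.round(),st[4],np.median(hsv[mm],0),rect(wray(c,s,np.argwhere(mm)[:,::-1],z)))
E
python3 look.py w1 .006; python3 -c "
from plant import cams
c=cams.capture('wrist');print(c['T_tool_cam'],c['fx'],c['cx'],c['cy'])"
```

```text
[ 0.64917823 -0.15669082  0.12109256] [-1.79888377e+02  3.31861419e-03 -1.05949247e+02] 0.0877310333899751 0.85
[320. 240.] 3407 [104. 141. 158.] [ 0.6489 -0.1571 53.7711 33.9589 74.0674]
[[-1.20414290e-04 -9.50254980e-01 -3.11473045e-01  8.46480110e-02]
 [ 9.99999910e-01  1.22879505e-05 -4.24084739e-04 -1.83707699e-03]
 [ 4.06816000e-04 -3.11473068e-01  9.50254893e-01 -1.37343401e-01]
 [ 0.00000000e+00  0.00000000e+00  0.00000000e+00  1.00000000e+00]] 371.64829954431775 316.7380324078177 239.7821363300826
```

Emit:
apply_moves(targets=[{"dp":[0,0,-0.035],"yaw":0},{"dp":[0,0,-0.065],"yaw":0},{"dp":[0,0,-0.085],"yaw":0},{"dp":[0,0,-0.096],"yaw":0},{"dp":[0,0,-0.096],"yaw":0},{"dp":[0,0,-0.096],"yaw":0}], grip=-0.4)

```text
time_s: 1.45
tcp_pos: [0.6493, -0.1565, 0.0249]
eef_rot: [-179.9, 0.0, -105.9]
contact_force: [0.2, -0.2, -0.0]
gripper_width: 0.0618
gripper_force: 0.0
```

Emit:
apply_moves(targets=[{"dp":[0,0,0]},{"dp":[0,0,0]},{"dp":[0,0,0]},{"dp":[0,0,0]},{"dp":[0,0,0]},{"dp":[0,0,0]}], grip=1, squeeze=20)

```text
$.targets[0]: bad value
```

Emit:
apply_moves(targets=[{"dp":[0,0,0],"yaw":0},{"dp":[0,0,0],"yaw":0},{"dp":[0,0,0],"yaw":0},{"dp":[0,0,0],"yaw":0},{"dp":[0,0,0],"yaw":0},{"dp":[0,0,0],"yaw":0},{"dp":[0,0,0],"yaw":0},{"dp":[0,0,0],"yaw":0}], grip=1, squeeze=20)

```text
time_s: 2.12
tcp_pos: [0.6482, -0.157, 0.0241]
eef_rot: [-180.0, 0.0, -106.0]
contact_force: [-0.8, 1.4, 5.4]
gripper_width: 0.0398
gripper_force: 20.0
```

Emit:
apply_moves(targets=[{"dp":[0,0,0.03],"yaw":0},{"dp":[0,0,0.065],"yaw":0},{"dp":[-0.015,0.01,0.1],"yaw":4},{"dp":[-0.045,0.033,0.116],"yaw":9},{"dp":[-0.077,0.057,0.116],"yaw":14},{"dp":[-0.109,0.081,0.116],"yaw":19},{"dp":[-0.14,0.104,0.116],"yaw":22.8},{"dp":[-0.16,0.118,0.116],"yaw":22.8},{"dp":[-0.169,0.125,0.116],"yaw":22.8},{"dp":[-0.169,0.125,0.116],"yaw":22.8},{"dp":[-0.169,0.125,0.116],"yaw":22.8},{"dp":[-0.169,0.125,0.116],"yaw":22.8}])

```text
time_s: 3.12
tcp_pos: [0.4801, -0.0322, 0.1397]
eef_rot: [-180.0, -0.0, -83.2]
contact_force: [-0.4, 0.0, 0.8]
gripper_width: 0.0395
gripper_force: 20.0
```

```bash
python3 look.py w2 .004; python3 - <<'E'
import pickle,cv2
from plant import cams,get_state
s=get_state();pickle.dump((cams.capture('wrist'),s),open('w2.pkl','wb'))
c=cams.capture('top');pickle.dump(c,open('top2.pkl','wb'));cv2.imwrite('pics/top2.png',c['image'][:,:,::-1])
E
```

```text
[ 0.48013048 -0.03216376  0.13970503] [-1.79961197e+02 -9.86140446e-03 -8.32021785e+01] 0.039483805599906725 3.1167
[317. 297.] 6247 [103. 142. 159.] [ 4.75400e-01  2.45000e-02  8.03941e+01  6.01592e+01 -8.30927e+01]
[530. 372.] 634 [ 93. 172. 111.] [  0.2388   0.0985  57.2046  26.7255 -83.4693]
```

View pics/w2.png

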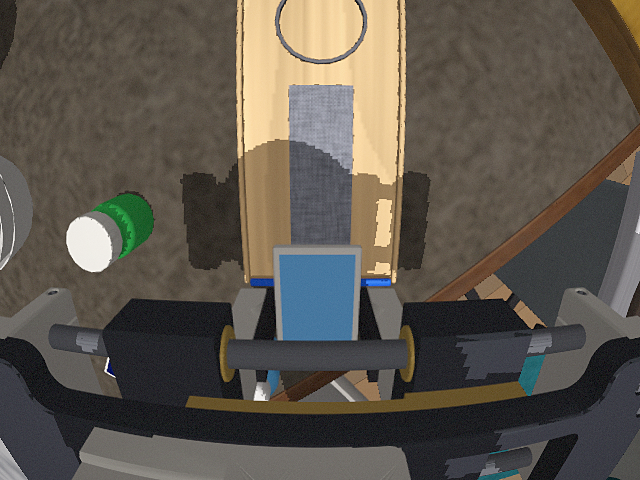

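The wrist view shows the strip's near end corners at (289,85) and (353,85), its left edge at (290,240), the ring centred near (321,20), the held pale tile at (318,295) and the blue wall at row 283, columns 250–397.

```bash
python3 - <<'E'
import pickle;from h import *
c,s=pickle.load(open('w2.pkl','rb'));im=c['image'];hsv=cv2.cvtColor(im,cv2.COLOR_RGB2HSV);H,S,V=[a.astype(int) for a in cv2.split(hsv)]
# strip edges by saturation per row/col
L=[];Rr=[]
for v in range(95,240,5):
    row=np.where((S[v,255:390]<60))[0]+255
    row=row[(row>270)&(row<372)]
    L.append((row.min(),v));Rr.append((row.max()+1,v))
PL=wray(c,s,np.array(L)-[.5,0],.0045);PR=wray(c,s,np.array(Rr)-[.5,0],.0045)
def fit(P):
    q=np.median(P[:,:2],0);vx,vy,x0,y0=cv2.fitLine(P[:,:2].astype(np.float32),cv2.DIST_HUBER,0,.001,.001).ravel();return np.degrees(np.arctan2(vy,vx)),x0,y0
print('L',fit(PL),'R',fit(PR))
print('end',wray(c,s,[[289,84.5],[353,84.5],[321,84.5]],.0045))
b=(H>105)&(H<125)&(S>150);b[:270]=0;b[295:]=0
print([ (v,b[v].sum()) for v in range(274,294)])
print('wall far/near edge top', wray(c,s,[[262,283],[380,283]],.0155), wray(c,s,[[251,283],[396,283]],.0155))
d=(V<110)&(S<80);d[75:]=0;d[:,:265]=0;d[:,375:]=0
uv=np.argwhere(d)[:,::-1];P=wray(c,s,uv,.010)
(x,y),r=cv2.minEnclosingCircle((P[:,:2]*1000).astype(np.float32));print('ring wrist',x,y,r)
t=pickle.load(open('top2.pkl','rb'));hs=cv2.cvtColor(t['image'],cv2.COLOR_RGB2HSV);h,S2,v=[a.astype(int) for a in cv2.split(hs)]
m=(h>8)&(h<32)&(S2>50)&(v>150);m2=np.zeros_like(m);m2[270:350,310:435]=m[270:350,310:435]
print(rect(ray(t,np.argwhere(m2)[:,::-1],.012)))
y=81
E
```

```text
L (np.float32(-83.379395), np.float32(0.5075134), np.float32(-0.07291083)) R (np.float32(-83.38094), np.float32(0.46342546), np.float32(-0.093759246))
end [[ 0.51504068 -0.14228016  0.0045    ]
 [ 0.46948561 -0.14782315  0.0045    ]
 [ 0.492251   -0.14477597  0.0045    ]]
[(274, np.int64(0)), (275, np.int64(0)), (276, np.int64(0)), (277, np.int64(0)), (278, np.int64(0)), (279, np.int64(50)), (280, np.int64(52)), (281, np.int64(53)), (282, np.int64(54)), (283, np.int64(54)), (284, np.int64(54)), (285, np.int64(52)), (286, np.int64(9)), (287, np.int64(0)), (288, np.int64(0)), (289, np.int64(0)), (290, np.int64(0)), (291, np.int64(0)), (292, np.int64(0)), (293, np.int64(0))]
wall far/near edge top [[ 0.520105    0.00825903  0.0155    ]
 [ 0.42873039 -0.00250287  0.0155    ]] [[ 0.52877075  0.00940946  0.0155    ]
 [ 0.41594456 -0.0038114   0.0155    ]]
ring wrist 498.08251953125 -191.485595703125 32.569488525390625
[  0.4926  -0.1567 147.593  122.6706 -83.0422]
```

View pics/top2.png

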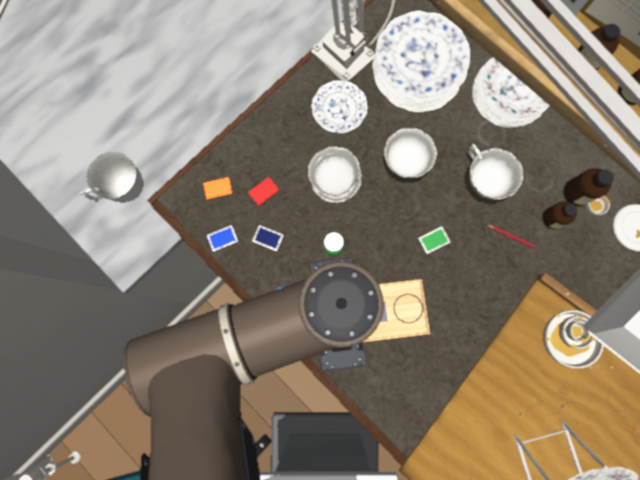

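The top view is now unobstructed: the green jar is at (333,242), the mid and dark tiles at (222,238) and (267,238), and the tray at 6.7°. Next I lower the pale tile.

Emit:
apply_moves(targets=[{"dp":[0,0,-0.035],"yaw":0},{"dp":[0,0,-0.07],"yaw":0},{"dp":[0,0,-0.092],"yaw":0},{"dp":[0,0,-0.102],"yaw":0},{"dp":[0,0,-0.107],"yaw":0},{"dp":[0,0,-0.11],"yaw":0},{"dp":[0,0,-0.1115],"yaw":0},{"dp":[0,0,-0.1115],"yaw":0},{"dp":[0,0,-0.1115],"yaw":0}])

```text
time_s: 4.02
tcp_pos: [0.4798, -0.0319, 0.0288]
eef_rot: [-179.9, 0.0, -83.2]
contact_force: [-0.1, -0.1, -0.4]
gripper_width: 0.0393
gripper_force: 20.0
```

Emit:
apply_moves(targets=[{"dp":[0,0,0],"yaw":0},{"dp":[0,0,0],"yaw":0},{"dp":[0,0,0],"yaw":0},{"dp":[0,0,0],"yaw":0}], grip=-0.18)

```text
time_s: 4.35
tcp_pos: [0.4792, -0.0319, 0.0284]
eef_rot: [-180.0, 0.0, -83.2]
contact_force: [0.4, -0.3, -0.3]
gripper_width: 0.0515
gripper_force: 0.0
```

Emit:
apply_moves(targets=[{"dp":[0,0,0.02],"yaw":0},{"dp":[0,0,0.05],"yaw":0},{"dp":[0,0,0.09],"yaw":0},{"dp":[0,-0.03,0.12],"yaw":0},{"dp":[0,-0.06,0.14],"yaw":0},{"dp":[0,-0.06,0.14],"yaw":0},{"dp":[0,-0.06,0.14],"yaw":0},{"dp":[0,-0.06,0.14],"yaw":0}])

```text
time_s: 5.02
tcp_pos: [0.4785, -0.0921, 0.1677]
eef_rot: [180.0, 0.0, -83.3]
contact_force: [0.0, -0.0, -0.6]
gripper_width: 0.0518
gripper_force: 0.0
```

```bash
cat > tray.py <<'E'
import sys;from plant import get_state,cams;from h import *
# tile rects (incl. white rim) in tray frame, from wrist
O=np.array([.4887,-.1126]);a=np.radians(6.7);X=np.array([np.cos(a),np.sin(a)]);Y=np.array([-np.sin(a),np.cos(a)])
s=get_state();c=cams.capture('wrist');im=c['image'];cv2.imwrite(f'pics/{sys.argv[1]}.png',im[:,:,::-1])
H,S,V=cv2.split(cv2.cvtColor(im,cv2.COLOR_RGB2HSV));print(s['tcp_pos'],s['eef_rot'],s['time_s'])
for mm,st,ce in comps((H>85)&(H<130)&(S>70),150):
    P=wray(c,s,np.argwhere(mm)[:,::-1],.010)[:,:2]-O
    q=rect(P);p=q[:2];print(ce.round(),st[4],'tray mm',(p@X*1000).round(1),(p@Y*1000).round(1),q[2:])
E
python3 tray.py w3
```

```text
[ 0.47846269 -0.09209603  0.16773154] [ 1.79986453e+02  2.13180049e-02 -8.32675548e+01] 5.0167
[307. 290.] 2114 tray mm 2.7 80.3 [ 53.2449  33.7505 -83.0372]
[316. 328.] 760 tray mm -5.2 118.9 [101.0609   7.7684   6.773 ]
[260. 386.] 1027 tray mm 55.7 190.7 [45.1054 42.4026  6.8883]
[505. 474.] 183 tray mm -287.9 398.9 [49.4993 21.8781  7.2823]
```

View pics/w3.png

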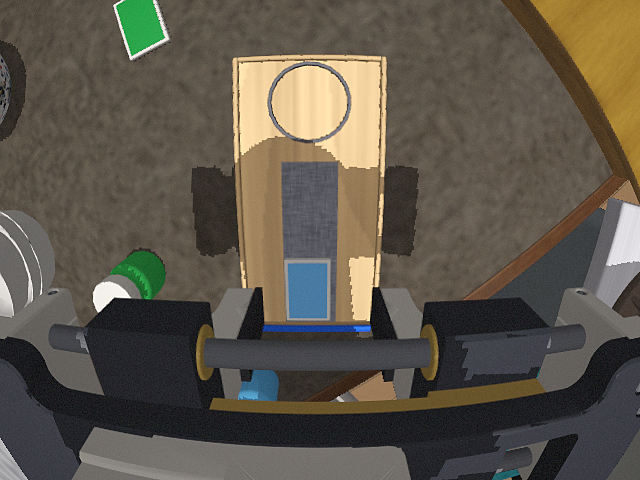

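The pale tile lies at (308,290), flush near the blue wall (row 326) and about 1–2 px left of the strip centre (310). I refine the tray frame from this image (ring centre at (310,102)).

```bash
python3 - <<'E'
from plant import get_state,cams;from h import *
a=np.radians(6.7);X=np.array([np.cos(a),np.sin(a)]);Y=np.array([-np.sin(a),np.cos(a)])
for k in range(2):
    s=get_state();c=cams.capture('wrist');hsv=cv2.cvtColor(c['image'],cv2.COLOR_RGB2HSV);H,S,V=[q.astype(int) for q in cv2.split(hsv)]
    print(s['tcp_pos'],s['eef_rot'][2])
    row=lambda v:(lambda q:(q.min()-.5,q.max()+.5))(np.where(S[v,265:355]<60)[0]+265)
    r=[(row(v),v) for v in range(170,255,6)]
    P=wray(c,s,[((l+q)/2,v) for (l,q),v in r],.0045)[:,:2];W=[q-l for (l,q),v in r]
    print('strip mid x',np.median(P@X),'w',W[0],W[-1])
    d=((V<150)&(S<60));d[:58]=0;d[146:]=0;d[:,:264]=0;d[:,356:]=0
    uv=np.argwhere(d)[:,::-1];uv=uv[np.abs(np.hypot(uv[:,0]-310,uv[:,1]-102)-40)<6]
    Q=wray(c,s,uv,.010);(x,y),R=cv2.minEnclosingCircle((Q[:,:2]*1000).astype(np.float32))
    p=np.array([x,y])/1000;print('ring',p,R,'->tray',p@X,p@Y+.080)
    m=(H>85)&(H<125)&(S>70);m[320:]=0;m[:250]=0;q=rect(wray(c,s,np.argwhere(m)[:,::-1],.010));print('tile',q,q[:2]@X,q[:2]@Y)
    end=[v for v in range(140,200) if (S[v,295:325]<60).mean()>.8][0];print('strip end y',(wray(c,s,[(310,end-.5)],.0045)[0,:2]@Y)+.032)
E
```

```text
[ 0.47829622 -0.09179728  0.16726794] -83.21854649860852
strip mid x 0.47248183535701305 w 57.0 53.0
ring [ 0.49851126 -0.19222124] 32.73231506347656 ->tray 0.47268015944779956 -0.16907016725934426
tile [ 4.701000e-01 -2.710000e-02  4.698913e+02  6.645620e+01  6.554900e+00] 0.4637277453726504 -0.08176183811288949
strip end y -0.18627939064010743
[ 0.47830314 -0.09160993  0.16706954] -83.18499411315858
strip mid x 0.47244773964536546 w 57.0 53.0
ring [ 0.49836539 -0.19204486] 32.66082763671875 ->tray 0.4725558596071096 -0.16887797622259065
tile [ 4.948000e-01 -2.390000e-02  5.123186e+02  6.682440e+01  6.829400e+00] 0.4886324067749689 -0.08146545924071988
strip end y -0.16907316963235336
```

Emit:
apply_moves(targets=[{"dp":[0.01,0.02,0],"yaw":2},{"dp":[0.028,0.05,0],"yaw":6},{"dp":[0.046,0.083,0],"yaw":10},{"dp":[0.064,0.116,0],"yaw":14},{"dp":[0.082,0.149,0],"yaw":16.2},{"dp":[0.1,0.182,0],"yaw":16.2},{"dp":[0.118,0.215,0],"yaw":16.2},{"dp":[0.136,0.248,0],"yaw":16.2},{"dp":[0.154,0.28,-0.01],"yaw":16.2},{"dp":[0.168,0.305,-0.025],"yaw":16.2},{"dp":[0.176,0.3186,-0.0385],"yaw":16.2},{"dp":[0.176,0.3186,-0.0385],"yaw":16.2},{"dp":[0.176,0.3186,-0.0385],"yaw":16.2},{"dp":[0.176,0.3186,-0.0385],"yaw":16.2}], grip=-0.4)

```text
time_s: 6.33
tcp_pos: [0.6543, 0.2267, 0.1288]
eef_rot: [179.9, -0.0, -66.9]
contact_force: [0.0, -1.2, 0.4]
gripper_width: 0.0614
gripper_force: 0.0
```

```bash
python3 look.py w4 .006
```

```text
[0.65431936 0.2266974  0.12875098] [ 1.79898832e+02 -2.95368155e-02 -6.69467052e+01] 0.06141347169625349 6.3333
[619.  54.] 1420 [100. 112. 255.] [ 4.77500e-01 -3.65000e-02  5.50931e+01  3.50285e+01 -8.32800e+01]
[606.  83.] 528 [108. 215. 253.] [ 4.79000e-01 -1.20000e-03  9.24764e+01  6.90050e+00  6.77950e+00]
[374. 106.] 3593 [116. 134. 167.] [ 0.6573  0.1216 53.9028 33.7997 67.88  ]
[548. 143.] 2618 [102. 146. 146.] [ 0.5124  0.078  69.3303 52.0921 22.263 ]
[316. 237.] 3246 [111. 227. 170.] [  0.6571   0.226   53.7202  34.2356 -67.3242]
```

View pics/w4.png

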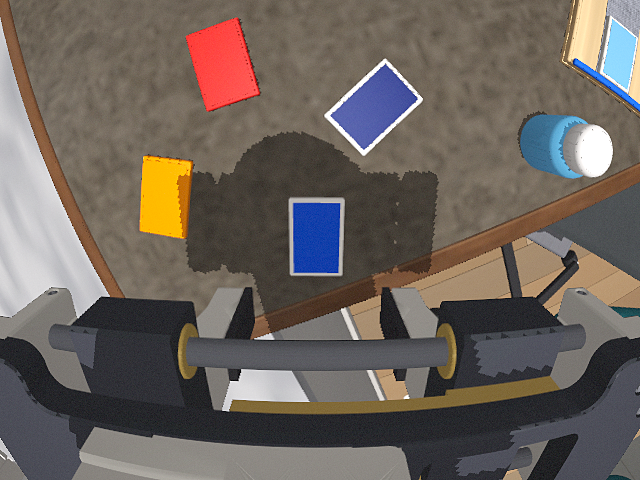

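The mid tile sits at (316,237), well centred between the fingers. The dark tile is at (374,106), the blue jar at (548,143), and the rim to the right is clear of the fingers.

Emit:
apply_moves(targets=[{"dp":[0.001,0,-0.035],"yaw":0},{"dp":[0.001,0,-0.07],"yaw":0},{"dp":[0.001,0,-0.095],"yaw":0},{"dp":[0.001,0,-0.106],"yaw":0},{"dp":[0.001,0,-0.106],"yaw":0},{"dp":[0.001,0,-0.106],"yaw":0}])

```text
time_s: 6.88
tcp_pos: [0.6564, 0.2263, 0.025]
eef_rot: [-179.9, -0.0, -67.0]
contact_force: [-0.2, -0.3, 0.9]
gripper_width: 0.0615
gripper_force: 0.0
```

Emit:
apply_moves(targets=[{"dp":[0,0,0],"yaw":0},{"dp":[0,0,0],"yaw":0},{"dp":[0,0,0],"yaw":0},{"dp":[0,0,0],"yaw":0},{"dp":[0,0,0],"yaw":0},{"dp":[0,0,0],"yaw":0}], grip=1, squeeze=20)

```text
time_s: 7.38
tcp_pos: [0.6562, 0.2266, 0.0241]
eef_rot: [-180.0, -0.0, -67.0]
contact_force: [-1.1, -0.7, 4.5]
gripper_width: 0.0395
gripper_force: 20.0
```

Emit:
apply_moves(targets=[{"dp":[0,0,0.03],"yaw":0},{"dp":[0,0,0.065],"yaw":0},{"dp":[-0.01,-0.02,0.1],"yaw":0},{"dp":[-0.028,-0.048,0.116],"yaw":-3},{"dp":[-0.047,-0.08,0.116],"yaw":-7},{"dp":[-0.066,-0.112,0.116],"yaw":-11},{"dp":[-0.085,-0.145,0.116],"yaw":-15},{"dp":[-0.104,-0.178,0.116],"yaw":-16.3},{"dp":[-0.123,-0.21,0.116],"yaw":-16.3},{"dp":[-0.142,-0.243,0.116],"yaw":-16.3},{"dp":[-0.16,-0.275,0.116],"yaw":-16.3},{"dp":[-0.1738,-0.2982,0.116],"yaw":-16.3},{"dp":[-0.1738,-0.2982,0.116],"yaw":-16.3},{"dp":[-0.1738,-0.2982,0.116],"yaw":-16.3},{"dp":[-0.1738,-0.2982,0.116],"yaw":-16.3}])

```text
time_s: 8.63
tcp_pos: [0.4826, -0.0716, 0.1398]
eef_rot: [-179.9, 0.0, -83.3]
contact_force: [0.1, 0.4, -0.3]
gripper_width: 0.0394
gripper_force: 20.0
```

```bash
python3 - <<'E'
from plant import get_state,cams;from h import *
s=get_state();c=cams.capture('wrist');im=c['image'];cv2.imwrite('pics/w5.png',im[:,:,::-1]);print(s['tcp_pos'],s['eef_rot'])
H,S,V=cv2.split(cv2.cvtColor(im,cv2.COLOR_RGB2HSV))
R,t=tool(s)
for mm,st,ce in comps((H>105)&(H<125)&(S>150),600):
    P=wray(c,s,np.argwhere(mm)[:,::-1],t[2]-.018)-t;L=P@R;print(ce.round(),st[4],'tool x',L[:,0].min(),L[:,0].max(),'tool y',L[:,1].min(),L[:,1].max())
E
```

```text
[ 0.48261593 -0.07158767  0.13982438] [-1.79948128e+02  3.70958951e-03 -8.33287673e+01]
[317. 297.] 6122 tool x -0.01797190361249875 0.02686499973945505 tool y -0.01887471660939872 0.015197605729223155
```

View pics/w5.png

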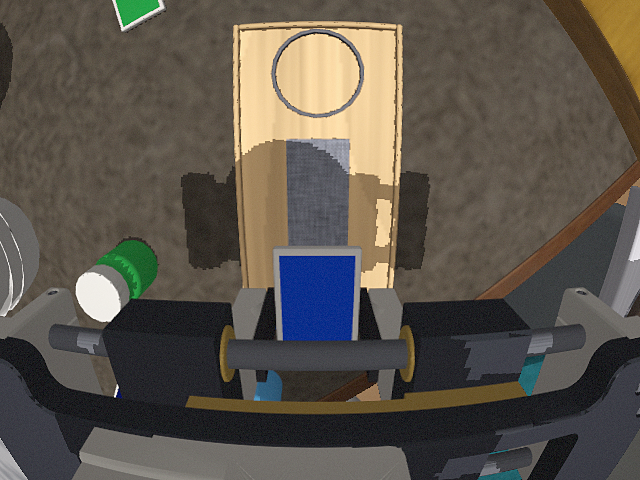

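The held mid tile at (317,297) is centred in the jaws, and the tray with the empty part of the strip is below it. Lowering.

Emit:
apply_moves(targets=[{"dp":[0,0,-0.035],"yaw":0},{"dp":[0,0,-0.07],"yaw":0},{"dp":[0,0,-0.09],"yaw":0},{"dp":[0,0,-0.099],"yaw":0},{"dp":[0,0,-0.103],"yaw":0},{"dp":[0,0,-0.1045],"yaw":0},{"dp":[0,0,-0.1055],"yaw":0},{"dp":[0,0,-0.1055],"yaw":0},{"dp":[0,0,-0.1055],"yaw":0}])

```text
time_s: 9.43
tcp_pos: [0.483, -0.0714, 0.0351]
eef_rot: [-179.9, 0.0, -83.3]
contact_force: [-0.7, -0.5, 0.2]
gripper_width: 0.0397
gripper_force: 20.0
```

Emit:
apply_moves(targets=[{"dp":[0,0,-0.0005],"yaw":0},{"dp":[0,0,-0.001],"yaw":0},{"dp":[0,0,-0.001],"yaw":0},{"dp":[0,0,-0.001],"yaw":0}])

```text
time_s: 9.77
tcp_pos: [0.4827, -0.0716, 0.0338]
eef_rot: [-179.9, -0.0, -83.3]
contact_force: [0.0, 0.5, 5.9]
gripper_width: 0.0396
gripper_force: 20.0
```

Emit:
apply_moves(targets=[{"dp":[0,0,0],"yaw":0},{"dp":[0,0,0],"yaw":0},{"dp":[0,0,0],"yaw":0},{"dp":[0,0,0],"yaw":0},{"dp":[0,0,0],"yaw":0}], grip=-0.15)

```text
time_s: 10.18
tcp_pos: [0.4821, -0.0717, 0.033]
eef_rot: [180.0, 0.0, -83.3]
contact_force: [-0.7, -0.6, 0.5]
gripper_width: 0.0507
gripper_force: 0.0
```

Emit:
apply_moves(targets=[{"dp":[0,0,0.02],"yaw":0},{"dp":[0,0,0.05],"yaw":0},{"dp":[0,0,0.09],"yaw":0},{"dp":[0,-0.02,0.12],"yaw":0},{"dp":[0,-0.03,0.135],"yaw":0},{"dp":[0,-0.03,0.135],"yaw":0},{"dp":[0,-0.03,0.135],"yaw":0},{"dp":[0,-0.03,0.135],"yaw":0}])

```text
time_s: 10.85
tcp_pos: [0.4815, -0.1016, 0.1672]
eef_rot: [179.9, 0.0, -83.3]
contact_force: [0.2, 0.5, -0.7]
gripper_width: 0.0506
gripper_force: 0.0
```

```bash
python3 tray.py w6
```

```text
[ 0.48150048 -0.10155251  0.16724385] [ 1.7993729e+02  1.9646118e-02 -8.3336521e+01] 10.85
[311. 261.] 2572 tray mm 0.4 42.9 [ 57.849   35.0956 -84.7206]
[310. 311.] 1241 tray mm 2.5 91.0 [33.7649 33.3576  6.8128]
[316. 337.] 723 tray mm -3.7 119.3 [104.9948   7.9414   6.2443]
[261. 388.] 936 tray mm 55.1 181.4 [42.9665 42.3211  3.5629]
[506. 475.] 218 tray mm -285.5 390.3 [56.69   25.1247  0.6149]
```

View pics/w6.png

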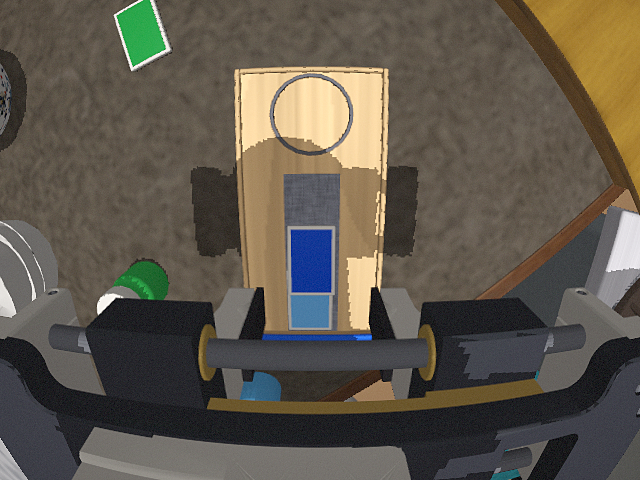

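The mid tile at (311,261) overlaps the end of the pale tile at (310,311), and both are centred on the strip (columns 284–340). On to the dark tile.

Emit:
apply_moves(targets=[{"dp":[0.015,0.02,0],"yaw":-4},{"dp":[0.035,0.045,0],"yaw":-9},{"dp":[0.057,0.073,0],"yaw":-14},{"dp":[0.08,0.102,0],"yaw":-19},{"dp":[0.103,0.132,0],"yaw":-24},{"dp":[0.127,0.162,0],"yaw":-28.7},{"dp":[0.15,0.192,-0.01],"yaw":-28.7},{"dp":[0.166,0.213,-0.025],"yaw":-28.7},{"dp":[0.1743,0.2236,-0.0385],"yaw":-28.7},{"dp":[0.1743,0.2236,-0.0385],"yaw":-28.7},{"dp":[0.1743,0.2236,-0.0385],"yaw":-28.7},{"dp":[0.1743,0.2236,-0.0385],"yaw":-28.7}], grip=-0.4)

```text
time_s: 11.9
tcp_pos: [0.6557, 0.1217, 0.1286]
eef_rot: [179.9, -0.1, -112.0]
contact_force: [0.3, 0.1, -0.5]
gripper_width: 0.0614
gripper_force: 0.0
```

```bash
python3 look.py w7 .006
```

```text
[0.6557263  0.12173965 0.128582  ] [ 1.79919540e+02 -1.01144571e-01 -1.11978236e+02] 0.06141822466816661 11.9
[469.  15.] 741 [109. 205. 227.] [4.83200e-01 2.70000e-03 8.72258e+01 6.54500e+00 6.88260e+00]
[465. 125.] 2356 [102.  152.  126.5] [  0.5184   0.083   54.6846  52.2589 -20.8391]
[629. 188.] 2689 [ 94. 169.  60.] [  0.3733   0.2116 178.5326  49.6756  84.3025]
[317. 239.] 3085 [116. 229.  55.] [ 0.6575  0.1218 52.8064 33.468  67.9832]
```

Emit:
apply_moves(targets=[{"dp":[0.0005,0,-0.035],"yaw":0},{"dp":[0.0005,0,-0.07],"yaw":0},{"dp":[0.0005,0,-0.095],"yaw":0},{"dp":[0.0005,0,-0.106],"yaw":0},{"dp":[0.0005,0,-0.106],"yaw":0},{"dp":[0.0005,0,-0.106],"yaw":0}])

```text
time_s: 12.45
tcp_pos: [0.6573, 0.1216, 0.0249]
eef_rot: [-179.9, 0.0, -112.0]
contact_force: [-0.2, 0.3, 1.0]
gripper_width: 0.0614
gripper_force: 0.0
```

Emit:
apply_moves(targets=[{"dp":[0,0,0],"yaw":0},{"dp":[0,0,0],"yaw":0},{"dp":[0,0,0],"yaw":0},{"dp":[0,0,0],"yaw":0},{"dp":[0,0,0],"yaw":0},{"dp":[0,0,0],"yaw":0}], grip=1, squeeze=20)

```text
time_s: 12.95
tcp_pos: [0.6572, 0.122, 0.0241]
eef_rot: [-180.0, 0.0, -112.0]
contact_force: [-0.4, -0.7, 3.2]
gripper_width: 0.0394
gripper_force: 20.0
```

Emit:
apply_moves(targets=[{"dp":[0,0,0.03],"yaw":0},{"dp":[0,0,0.065],"yaw":0},{"dp":[-0.01,-0.014,0.1],"yaw":3},{"dp":[-0.028,-0.038,0.116],"yaw":8},{"dp":[-0.05,-0.069,0.116],"yaw":13},{"dp":[-0.072,-0.099,0.116],"yaw":18},{"dp":[-0.095,-0.13,0.116],"yaw":23},{"dp":[-0.118,-0.162,0.116],"yaw":28.7},{"dp":[-0.14,-0.192,0.116],"yaw":28.7},{"dp":[-0.16,-0.219,0.116],"yaw":28.7},{"dp":[-0.1703,-0.2335,0.116],"yaw":28.7},{"dp":[-0.1703,-0.2335,0.116],"yaw":28.7},{"dp":[-0.1703,-0.2335,0.116],"yaw":28.7},{"dp":[-0.1703,-0.2335,0.116],"yaw":28.7}])

```text
time_s: 14.12
tcp_pos: [0.4872, -0.1114, 0.1398]
eef_rot: [-180.0, 0.0, -83.3]
contact_force: [0.7, 0.0, -0.9]
gripper_width: 0.0397
gripper_force: 20.0
```

Emit:
apply_moves(targets=[{"dp":[0,0,-0.035],"yaw":0},{"dp":[0,0,-0.07],"yaw":0},{"dp":[0,0,-0.09],"yaw":0},{"dp":[0,0,-0.099],"yaw":0},{"dp":[0,0,-0.1015],"yaw":0},{"dp":[0,0,-0.1015],"yaw":0},{"dp":[0,0,-0.1015],"yaw":0}])

```text
time_s: 14.7
tcp_pos: [0.4879, -0.1111, 0.039]
eef_rot: [-179.9, -0.0, -83.3]
contact_force: [0.7, -0.5, -0.4]
gripper_width: 0.0398
gripper_force: 20.0
```

Emit:
apply_moves(targets=[{"dp":[0,0,0],"yaw":0},{"dp":[0,0,-0.001],"yaw":0},{"dp":[0,0,-0.002],"yaw":0},{"dp":[0,0,-0.0025],"yaw":0},{"dp":[0,0,-0.003],"yaw":0},{"dp":[0,0,-0.003],"yaw":0}], squeeze=8)

```text
time_s: 15.2
tcp_pos: [0.4873, -0.1115, 0.0354]
eef_rot: [-179.9, -0.0, -83.3]
contact_force: [1.6, -0.5, 1.0]
gripper_width: 0.0398
gripper_force: 8.0
```

Emit:
apply_moves(targets=[{"dp":[0,0,-0.001],"yaw":0},{"dp":[0,0,-0.0015],"yaw":0},{"dp":[0,0,-0.002],"yaw":0},{"dp":[0,0,-0.0025],"yaw":0},{"dp":[0,0,-0.0027],"yaw":0},{"dp":[0,0,-0.0027],"yaw":0}])

```text
time_s: 15.7
tcp_pos: [0.4867, -0.1115, 0.0323]
eef_rot: [-180.0, -0.0, -83.3]
contact_force: [0.7, -0.1, 1.3]
gripper_width: 0.0399
gripper_force: 8.0
```

Emit:
apply_moves(targets=[{"dp":[0,0,0],"yaw":0},{"dp":[0,0,0],"yaw":0},{"dp":[0,0,0],"yaw":0},{"dp":[0,0,0],"yaw":0},{"dp":[0,0,0],"yaw":0}], grip=-0.15)

```text
time_s: 16.12
tcp_pos: [0.4864, -0.1115, 0.0322]
eef_rot: [180.0, 0.0, -83.3]
contact_force: [0.4, 0.0, 0.1]
gripper_width: 0.0503
gripper_force: 0.0
```

Emit:
apply_moves(targets=[{"dp":[0,0,0.02],"yaw":0},{"dp":[0,0,0.05],"yaw":0},{"dp":[0,0,0.09],"yaw":0},{"dp":[0,0.0,0.12],"yaw":0},{"dp":[0,0.0,0.135],"yaw":0},{"dp":[0,0.0,0.135],"yaw":0},{"dp":[0,0,0.135],"yaw":0},{"dp":[0,0,0.135],"yaw":0}])

```text
time_s: 16.78
tcp_pos: [0.486, -0.1115, 0.1666]
eef_rot: [179.9, 0.0, -83.3]
contact_force: [-1.2, 1.2, -0.1]
gripper_width: 0.0501
gripper_force: 0.0
```

```bash
python3 tray.py w8
```

```text
[ 0.4859881  -0.11150379  0.16661866] [ 1.79941635e+02  2.04395891e-02 -8.33175097e+01] 16.7833
[316. 227.] 2665 tray mm -0.2 2.0 [ 55.1084  33.9327 -83.3312]
[315. 283.] 1578 tray mm 0.6 52.9 [ 37.6002  34.5736 -83.2953]
[313. 321.] 1103 tray mm 2.5 91.3 [33.7066 31.214   6.6225]
[263. 391.] 734 tray mm 56.4 176.2 [45.7087 28.2757  9.3253]
[506. 475.] 235 tray mm -284.8 378.2 [ 62.8622  24.8332 -11.9248]
```

View pics/w8.png

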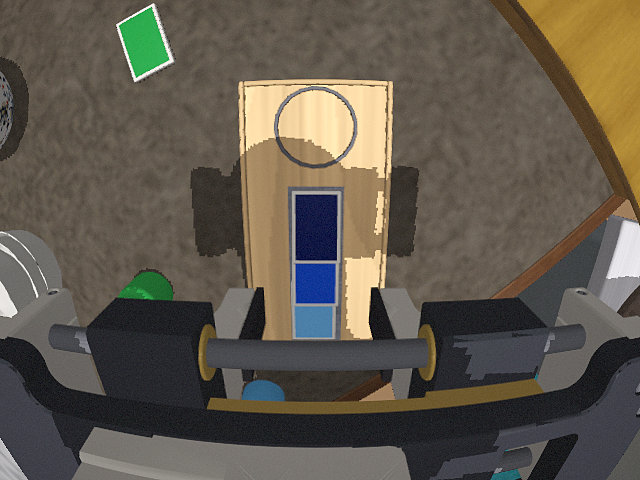

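The dark tile at (316,227), the mid at (315,283) and the pale at (313,321) form a straight shingled row on the strip. The ring, at (316,127), is free. Now the blue jar.

Emit:
apply_moves(targets=[{"dp":[0.002,0.015,0.01],"yaw":0},{"dp":[0.007,0.05,0.03],"yaw":0},{"dp":[0.012,0.09,0.03],"yaw":0},{"dp":[0.017,0.13,0.03],"yaw":0},{"dp":[0.021,0.165,0.03],"yaw":0},{"dp":[0.025,0.185,0.03],"yaw":0},{"dp":[0.025,0.1935,0.03],"yaw":0},{"dp":[0.025,0.1935,0.03],"yaw":0},{"dp":[0.025,0.1935,0.03],"yaw":0},{"dp":[0.025,0.1935,0.03],"yaw":0}], grip=-1)

```text
time_s: 17.67
tcp_pos: [0.5112, 0.0811, 0.1966]
eef_rot: [179.9, -0.0, -83.3]
contact_force: [0.4, -0.2, -0.0]
gripper_width: 0.0875
gripper_force: 0.0
```

```bash
python3 look.py w9 .0; python3 - <<'E'
from h import *
from plant import get_state,cams
s=get_state();c=cams.capture('wrist');im=c['image'];H,S,V=cv2.split(cv2.cvtColor(im,cv2.COLOR_RGB2HSV))
m=(S<40)&(V>170);m[:150]=0;m[320:]=0;m[:,:230]=0;m[:,420:]=0
for mm,st,ce in comps(m,300):
    P=wray(c,s,np.argwhere(mm)[:,::-1],.07);(x,y),r=cv2.minEnclosingCircle((P[:,:2]*1000).astype(np.float32));print(ce,st,x,y,r)
E
```

```text
[0.51115702 0.0810729  0.19662649] [ 1.79910893e+02 -3.53279020e-02 -8.33301575e+01] 0.08754866141995928 17.6667
[372.  17.] 1310 [116. 208.  99.] [ 0.4856 -0.108  35.0276 33.8507  8.5475]
[371.  59.] 1610 [110. 221. 225.] [ 4.81900e-01 -6.78000e-02  3.77887e+01  3.58079e+01 -8.32560e+01]
[368. 105.] 1616 [100.  87. 251.] [ 4.79400e-01 -2.53000e-02  3.85130e+01  3.42669e+01 -8.30292e+01]
[370. 137.] 889 [108. 186. 242.] [4.731000e-01 2.900000e-03 1.144793e+02 6.664600e+00 6.790600e+00]
[307. 210.] 1131 [102. 154. 133.] [ 0.5224  0.0844 51.6751 48.5491  1.2974]
[548. 283.] 1647 [ 94. 169.  72.] [2.407000e-01 1.296000e-01 1.348821e+02 3.215910e+01 1.486590e+01]
[628. 463.] 845 [ 94. 165.  51.] [-2.52500e-01  5.76400e-01  3.05970e+02  9.74194e+01 -4.68263e+01]
```

View pics/w9.png

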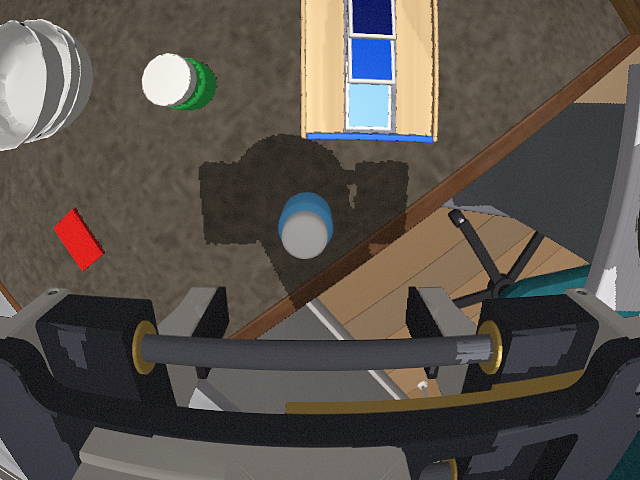

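The cap shows at (305,235) with the jar body above it at (307,210). The fingers will straddle it, and the pale tile sits snug to the blue wall at (370,130).

```bash
python3 - <<'E'
from h import *
from plant import get_state,cams
s=get_state();c=cams.capture('wrist');im=c['image'];H,S,V=cv2.split(cv2.cvtColor(im,cv2.COLOR_RGB2HSV))
m=(S<40)&(V>110);m[:195]=0;m[270:]=0;m[:,:270]=0;m[:,340:]=0
for mm,st,ce in comps(m,300):
    P=wray(c,s,np.argwhere(mm)[:,::-1],.07);(x,y),r=cv2.minEnclosingCircle((P[:,:2]*1000).astype(np.float32));print(ce,st,x,y,r)
E
```

```text
[304.70818916 234.65686275] [ 282  211   46   48 1734] 522.18896484375 79.54580688476562 18.641265869140625
```

Emit:
apply_moves(targets=[{"dp":[0.0083,-0.002,-0.02],"yaw":0},{"dp":[0.0083,-0.002,-0.055],"yaw":0},{"dp":[0.0083,-0.002,-0.085],"yaw":0},{"dp":[0.0083,-0.002,-0.11],"yaw":0},{"dp":[0.0083,-0.002,-0.13],"yaw":0},{"dp":[0.0083,-0.002,-0.15],"yaw":0},{"dp":[0.0083,-0.002,-0.16],"yaw":0},{"dp":[0.0083,-0.002,-0.16],"yaw":0},{"dp":[0.0083,-0.002,-0.16],"yaw":0}], grip=-0.55)

```text
time_s: 18.57
tcp_pos: [0.5201, 0.0796, 0.0375]
eef_rot: [180.0, -0.0, -83.3]
contact_force: [-0.6, -0.2, 0.6]
gripper_width: 0.0677
gripper_force: 0.0
```

Emit:
apply_moves(targets=[{"dp":[0,0,0],"yaw":0},{"dp":[0,0,0],"yaw":0},{"dp":[0,0,0],"yaw":0},{"dp":[0,0,0],"yaw":0},{"dp":[0,0,0],"yaw":0},{"dp":[0,0,0],"yaw":0},{"dp":[0,0,0],"yaw":0}], grip=1, squeeze=25)

```text
time_s: 19.15
tcp_pos: [0.5204, 0.0802, 0.0381]
eef_rot: [-179.9, 0.0, -83.3]
contact_force: [-1.5, -0.2, 7.2]
gripper_width: 0.0435
gripper_force: 25.0
```

Emit:
apply_moves(targets=[{"dp":[0,0,0.02],"yaw":0},{"dp":[0,0,0.05],"yaw":0},{"dp":[0,-0.01,0.08],"yaw":0},{"dp":[-0.003,-0.035,0.09],"yaw":0},{"dp":[-0.006,-0.065,0.09],"yaw":0},{"dp":[-0.009,-0.1,0.09],"yaw":0},{"dp":[-0.012,-0.135,0.09],"yaw":0},{"dp":[-0.015,-0.17,0.09],"yaw":0},{"dp":[-0.018,-0.205,0.09],"yaw":0},{"dp":[-0.021,-0.24,0.09],"yaw":0},{"dp":[-0.024,-0.262,0.09],"yaw":0},{"dp":[-0.024,-0.272,0.09],"yaw":0},{"dp":[-0.024,-0.272,0.09],"yaw":0},{"dp":[-0.024,-0.272,0.09],"yaw":0},{"dp":[-0.024,-0.272,0.09],"yaw":0}])

```text
time_s: 20.4
tcp_pos: [0.4961, -0.1913, 0.1273]
eef_rot: [180.0, 0.0, -83.3]
contact_force: [0.1, -0.2, -0.5]
gripper_width: 0.0437
gripper_force: 25.0
```

Emit:
apply_moves(targets=[{"dp":[0,0,-0.03],"yaw":0},{"dp":[0,0,-0.055],"yaw":0},{"dp":[0,0,-0.07],"yaw":0},{"dp":[0,0,-0.076],"yaw":0},{"dp":[0,0,-0.081],"yaw":0},{"dp":[0,0,-0.084],"yaw":0},{"dp":[0,0,-0.0855],"yaw":0},{"dp":[0,0,-0.0855],"yaw":0},{"dp":[0,0,-0.0855],"yaw":0}])

```text
time_s: 21.15
tcp_pos: [0.4965, -0.192, 0.0426]
eef_rot: [-179.9, -0.0, -83.3]
contact_force: [0.4, 0.7, -1.1]
gripper_width: 0.0439
gripper_force: 25.0
```

```bash
python3 - <<'E'
from plant import cams
import cv2
c=cams.capture('side');cv2.imwrite('pics/s3.png',cv2.resize(c['image'][150:300,170:390,::-1],None,fx=3.5,fy=3.5,interpolation=cv2.INTER_CUBIC))
E
```

```text
(no output)
```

View pics/s3.png

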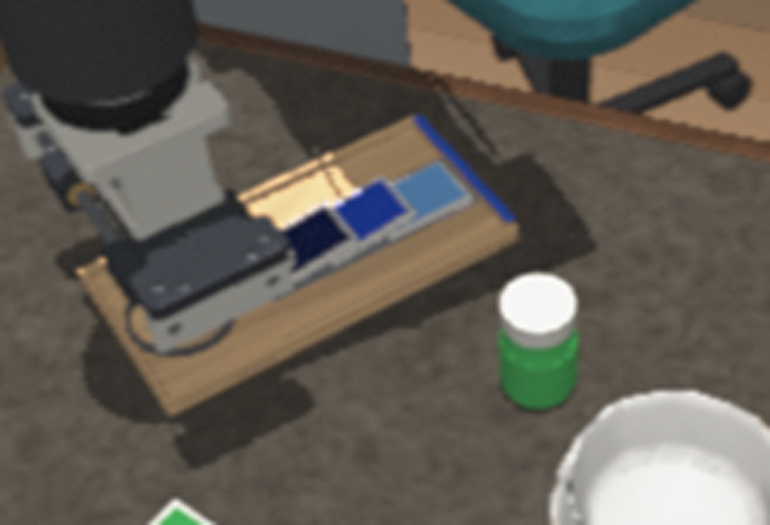

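The jar is down in the ring at about (180,320) in the crop, with the gripper over it and the shingled tiles undisturbed. Release and back off.

Emit:
apply_moves(targets=[{"dp":[0,0,-0.0007],"yaw":0},{"dp":[0,0,-0.0007],"yaw":0},{"dp":[0,0,-0.0007],"yaw":0}])

```text
time_s: 21.45
tcp_pos: [0.4965, -0.1921, 0.0421]
eef_rot: [-179.9, -0.0, -83.3]
contact_force: [-0.5, 2.5, 5.4]
gripper_width: 0.044
gripper_force: 25.0
```

Emit:
apply_moves(targets=[{"dp":[0,0,0],"yaw":0},{"dp":[0,0,0],"yaw":0},{"dp":[0,0,0],"yaw":0},{"dp":[0,0,0],"yaw":0},{"dp":[0,0,0],"yaw":0},{"dp":[0,0,0],"yaw":0}], grip=-0.5)

```text
time_s: 21.95
tcp_pos: [0.4959, -0.192, 0.0411]
eef_rot: [180.0, 0.0, -83.3]
contact_force: [0.4, 0.2, -0.2]
gripper_width: 0.0656
gripper_force: 0.0
```

Emit:
apply_moves(targets=[{"dp":[0,0,0.02],"yaw":0},{"dp":[0,0,0.05],"yaw":0},{"dp":[0,0,0.085],"yaw":0},{"dp":[0,0,0.12],"yaw":0},{"dp":[0.04,0,0.15],"yaw":0},{"dp":[0.08,0,0.16],"yaw":0},{"dp":[0.12,0,0.16],"yaw":0},{"dp":[0.15,0.02,0.16],"yaw":0},{"dp":[0.15,0.05,0.16],"yaw":0},{"dp":[0.15,0.08,0.16],"yaw":0},{"dp":[0.15,0.1,0.16],"yaw":0},{"dp":[0.15,0.12,0.16],"yaw":0},{"dp":[0.15,0.12,0.16],"yaw":0},{"dp":[0.15,0.12,0.16],"yaw":0}])

```text
time_s: 23.12
tcp_pos: [0.6459, -0.0709, 0.201]
eef_rot: [180.0, 0.0, -83.2]
contact_force: [-0.1, -0.8, 0.1]
gripper_width: 0.0659
gripper_force: 0.0
```

```bash
python3 - <<'E'
from plant import cams
import cv2,numpy as np
f=lambda i:cv2.resize(i[:,:,::-1],None,fx=3,fy=3,interpolation=cv2.INTER_CUBIC)
a=f(cams.capture('side')['image'][170:270,180:390]);b=f(cams.capture('top')['image'][255:355,240:450])
cv2.imwrite('pics/fin.png',np.vstack([a,b]))
E
```

```text
(no output)
```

View pics/fin.png

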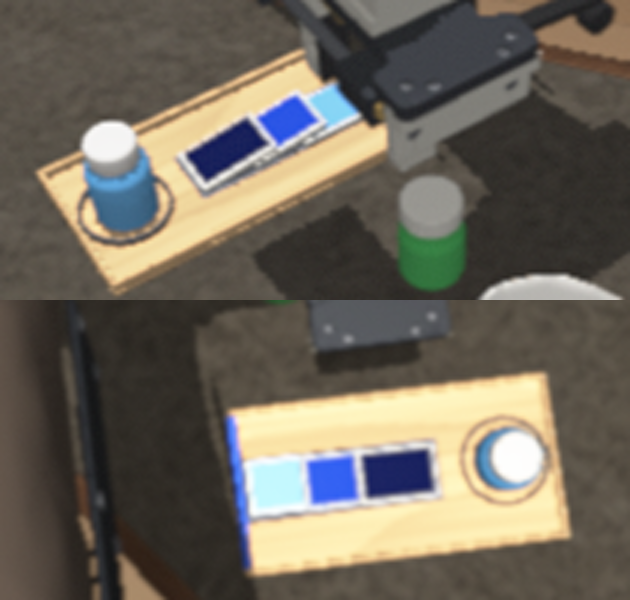

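The jar stands upright inside the ring: (125,190) in the upper half of the picture, (510,458) in the lower. The pale, mid and dark tiles are shingled from the blue wall, and the robot is clear of everything.

```bash
python3 -c "
from plant import r
print(r.close_job())"
```

```text
the job is handed in; nothing more can be done
None
```

The job is handed in: the pale, mid and dark blue tiles lie shingled along the strip from the blue-marked end, the blue jar stands in the ring, and I left the green tile and green jar where they were.

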